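Hang the wire gauge on the rack's screw eye by its snap hook

ROBOT

A 7-joint arm with a two-finger parallel gripper is mounted at the origin on the work surface. World frame = base frame: x ahead of the robot, y to its left, z up, the work surface at z = 0. Lengths are in m, angles in rad, forces in N, time in s.
With the tool pointing down it reaches from about 0.425 to 0.825 m from the base axis. Payload 3.6 kg.
Tool frame: the origin (TCP) lies at the very end of the fingers, on their centre line; the grasp point (between the pads) lies 19 mm behind it; x points along the fingers, y is the direction in which the jaws open and shut, and the axes are right-handed (so a half turn about x gives the same grasp; the last joint's range is limited). The gripper opens to 93 mm and grips with 3 to 60 N. Pads are 15 mm wide; open, the fingers measure 128 mm over their backs; the gripper's body (75 mm by 188 mm) begins 65 mm behind the grasp point.
Start: joints at [1.306, 0.615, -0.013, 1.423, 0.008, 1.103, -0.04], TCP at [0.154, -0.632, 0.219] pointing down, gripper open.
Joint ranges: [-3.12, 3.12], [-0.3, 2.06], [-1.34, 1.32], [0.26, 2.42], [-1.36, 4.5], [0.01, 1.98], [-2.84, 2.84]. Speed limits (rad/s): [2.79, 2.79, 3.14, 3.14, 3.14, 3.14, 3.14].

INTERFACE

Orientations are given as [roll, pitch, yaw] about the fixed x, y, z axes, in that order (R = Rz(yaw) Ry(pitch) Rx(roll)).
In Python, from station import bot, viewer, ticket, boxes_of, masks_of gives the robot as it stands.
- The arm moves only by the tool drive_tool, never from a script. Its argument "targets" is a list of rows, each an object with "dp": the shift along the tool's x, y, z in m, a list of three; "delta_rot": the turn, a rotation vector about the tool's x, y, z in rad, a list of three; "hand": the finger opening in m, from 0 to 0.093. A call has 1 to 20 rows; each row is the pose to reach, as a shift and turn from the pose commanded when the call began, along the tool's axes at that moment; what a row does not reach only later rows make up. A row lasts 1/12 s, in which the tool goes at most 41.7 mm and 7.16 degrees, less where a joint would pass 70% of its speed; a pose out of reach is approached as far as the arm can. A call with a gripper value outside its range is refused whole. The fingers move at their own pace and stop on an object; "newtons" is the grip in N (left out, the last holds). Time passes only in rows, so rows that repeat a pose let the fingers close. It gives the time, the measured TCP pose, the force and the opening at its end, in the units of the state.
- bot.state(): the state, without advancing time (a new reading comes with each control period).
- viewer.read_camera(name): name is "side" or "top" or "wrist"; returns a dict with "img" (420x560x3 uint8, red, green, blue), "range_z" (420x560 float32, m along the optical axis (not along the pixel's ray), 0 where there is no reading), "mtx" (3x3 intrinsics, pixels), "rvec" (rotation vector, rad) and "tvec" (3), from world to camera coordinates, as OpenCV has them; the wrist camera has in their place "hand_eye" (4x4, takes a point from camera to tool coordinates, whose origin is the TCP and whose axes are the tool frame's). Camera axes: x right, y down, z forward; pixel columns grow to the right and rows downward; lengths in m; the calibration is good to about 2 mm. A picture is of the moment at which its call begins: read the wrist's pose just before it.
- ticket.finish_job(): hands the job in, once; it reports no verdict.
Trained networks look in a picture, given as the dict that the camera call returned (one of the last four; its "shot" number tells which), for a name from the list of things; names that differ only in an ending like _2 or _b are one class to them, and where a whole thing is asked for, a point or a joint stands for the part that bears it (a point fixed in the world has none). Each returns a list of dicts, best first, with "score" (0 to 1); they miss things now and then, are a little off and sometimes report something else, mostly with a low value. They report only what shows in the picture. A call takes as long as a camera call. They do not tell look-alikes from the thing itself.
- boxes_of(picture, thing): "uv" ([column, row] in pixels, amid what is visible of it).
- masks_of(picture, thing): "mask" (420x560 bool, what is visible of it) and "uv" ([column, row] in pixels, amid what is visible of it).
The state is a dict: "clock": time; "joints": joint angles; "joint_velocities": joint speeds; "joint_torque": joint torques, N m; "position": TCP position; "tool_rot": TCP orientation; "force": force on the tool from outside, world axes, zero at the start; "moment": the same for the moment, N m; "gripper_width": finger opening in m.
Only numpy, scipy, OpenCV 4.12 (cv2) and the standard library are available. Lean on these libraries where they do the work, as an engineer would, in place of code of your own. Each camera call takes 0.05 s, during which the arm holds its last target. There are 200 camera calls.

TASK

Hang the wire gauge up on the plier rack's screw eye: push the gate of its snap hook against the ring until the ring is inside the hook and the gate snaps shut behind it. While you still hold it, tug it back with about 8 N to check that it has caught, then let go; you are done once it hangs from the ring with only a little swing left. Never force it: at no time press or pull on the eye with more than 10 N, and leave the other things on the bench alone.

Things in the scene. Friction and masses are not known exactly. Their poses are not given: they have to be found in the camera images.
- gauge: Wire gauge, loose, flat on the bench, about 0.16 kg: slotted steel disc, dark wooden grip and brass snap hook in one rigid piece. Origin: centre of the grip (44 long in x, 20 wide in y, 16 thick), 8 above the bench; x points along it to the hook, z up as it lies, y to the left. The disc (diameter 76, 4 thick, flush with the underside) is centred at x -66.
- bow (a point): Centre of the snap hook's bow, at x 86, y 0, z 0 of the gauge, same axes. Hook of 8 mm round bar in the plane z 0; bar centre lines: bow = half circle of radius 14 about here; plain back along y +14; rear bar at x 30; nose at y -14, its round end reaching back to x 80. The eye's bar, seated in the bow, lies 6 ahead of this point.
- mouth (a point): Where the eye's bar goes in: on the shut gate, at x 69, y -14, z 0 of the gauge, same axes. Bar 7 thick: it touches the gate with its centre at y -21; push it in towards +y with its x from 63 to 75.5 (beyond, it meets the nose). It is past the nose at y -6; stop pushing by y -3. Then draw the hook back (-x): the bar goes on into the bow, off the gate's tip, which snaps shut.
- gate (a joint): The hook's sprung gate, a steel bar 6.6 thick in the mouth (-y side), from its hinge at x 34, y -14 of the gauge forward to its tip at x 79 by the nose. 0 rad = shut; opens inward only (tip to +y), to a firm stop at 0.5 rad. The spring shuts it: pushed at x 69, it starts to give at about 2.3 N and lets the bar past the nose at 4 to 5 N; at x 63, at 5 to 6 N.
- rack: Fixed wooden plier rack: base board 110 x 340, 18 thick, two posts 40 x 40, 290 high, centred at its y +100 and y -140, a rail with pliers between. Origin: underside centre of the base. x is level, away from the robot; y to the left, straight out of the left post's outer face (at y 120), which carries the steel screw eye; z up.
- eye (a point): Usual place of the screw eye's ring centre; axes as the rack's. Ring upright in the y-z plane: centre-line radius 18, bar 7 thick; its outermost bar, vertical at mid-height, is at y +18, the shank on the post side. Rigid, but screwed in by hand, each time anew: the true ring is up to 15 from here either way along y and up to 6 along x (height true, 250), to be found by feel or sight.
- mortar_mid (a point): Middle of the white mortar bowl (90 across, 50 high), loose; leave alone.
- tin_mid (a point): Middle of the red tin (66 across, 95 high), loose; leave alone.
- bangle_mid (a point): Middle of the brass bangle (68 across, 18 high), loose; leave alone.
Things that resemble listed ones, but are neither listed nor needed, are in the scene too. Of the things like the gauge, leave any that is orange; of the rest the smaller one is meant.

How it is judged:
On the way, in this order (a step that is already met when the one before it is completed fails the run):
1. the gate is pushed open against the ring of the screw eye (value of joint gate above 0.2 rad and contact force between gauge and rack above 1 N), for 0.05 s.
2. with the gate shut behind the ring and the gauge still held, it is tugged against the eye (at least 5.5 N) (value of joint gate below 0.1 rad and horizontal distance between bow and eye below 0.044 m and contact force between gauge and rack above 5.5 N and contact force between the fingers and gauge above 2 N), for 0.05 s.
At the end, for the whole second after the job is handed in: The gauge hangs from the ring of the screw eye, hook up: the bow's centre within 44 mm sideways of the eye's usual place and no more than 45 mm below it, the grip's centre more than 50 mm below it, the gate shut (under 0.1 rad), let go and at most swinging a little (under 0.6 m/s) (value of joint gate below 0.1 rad and horizontal distance between bow and eye below 0.044 m and z of bow in the frame of eye above -0.045 m and z of gauge in the frame of eye below -0.05 m and linear speed of gauge below 0.6 m/s); the robot touches nothing.
It fails at once if the held gauge is forced against the eye or the rack (more than 10 N) (contact force between gauge and rack above 10 N and contact force between the fingers and gauge above 2 N).
It fails at once if the robot pushes the rack or the eye (more than 10 N) (contact force between any of the arm, the fingers and rack above 10 N).
It fails at once if the mortar, the tin or the bangle is moved more than 15 mm (distance of any of mortar_mid, tin_mid, bangle_mid from where it was at the start of the episode above 0.015 m).
It also fails if it takes over 72 s, if anything falls off the work surface, if the arm or the gripper's body presses on something with over 40 N, if the wrist force passes 120 N, or if a joint passes its speed limit or range.

## Working session

There is one attempt and no reset: what is moved stays moved. The work goes in short steps, Python scripts to look and compute and a tool call to move; the robot and the scene stay as the last step left them, time stands still between calls to the robot, and variables do not carry over. Pictures are saved under pics/ and viewed, about 8 in all and at most 12, crops included, and the job is handed in when it is done.

Besides the shell and the picture viewer there is one more tool, called after "Call:" by a JSON object that holds its "fn" and its "kwargs". drive_tool: Moves the arm, as the interface text tells. Its arguments: {"type":"object","properties":{"targets":{"type":"array"},"newtons":{"type":"number"}},"required":["targets"]}

```bash
ls; mkdir -p pics; cat > h.py <<'E'
import numpy as np, cv2
from scipy.spatial.transform import Rotation as R
from station import bot, viewer, ticket, boxes_of, masks_of
def pose():
    s=bot.state(); return np.array(s["position"]),R.from_euler('xyz',s["tool_rot"])
def cam(n):
    p,r=pose(); d=viewer.read_camera(n)
    if "hand_eye" in d:
        T=np.eye(4);T[:3,:3]=r.as_matrix();T[:3,3]=p; d["c2w"]=T@np.array(d["hand_eye"])
    else:
        E=np.eye(4);E[:3,:3]=cv2.Rodrigues(np.array(d["rvec"],float))[0];E[:3,3]=np.ravel(d["tvec"]); d["c2w"]=np.linalg.inv(E)
    return d
def cloud(d):
    z=d["range_z"];K=np.array(d["mtx"]);v,u=np.mgrid[:z.shape[0],:z.shape[1]]
    c=np.stack([(u-K[0,2])/K[0,0]*z,(v-K[1,2])/K[1,1]*z,z],-1)
    w=c@d["c2w"][:3,:3].T+d["c2w"][:3,3]; w[z==0]=np.nan; return w
def save(n,img): cv2.imwrite("pics/"+n,cv2.cvtColor(np.ascontiguousarray(img),cv2.COLOR_RGB2BGR))
E
python3 - <<'E'
from h import *
print(bot.state())
for n in ("top","side"):
    d=cam(n);save(n+"1.png",d["img"]);w=cloud(d); print(n,d["c2w"].round(3).tolist())
    for t in ("gauge","rack","eye","mortar_mid","tin_mid","bangle_mid"):
        for o in masks_of(d,t):
            q=w[o["mask"]]; print(t,round(o["score"],2),np.round(o["uv"]),np.nanmedian(q,0).round(3) if len(q) else None, np.nanmin(q,0).round(3),np.nanmax(q,0).round(3),o["mask"].sum())
E
```

```text
pics
{'clock': 0.0, 'joints': array([ 1.30549868,  0.61587442, -0.01260226,  1.42489109,  0.00811525,
        1.10338323, -0.04038459]), 'joint_velocities': array([-1.50814453e-03, -1.71882679e-03,  9.37815887e-04, -1.07633485e-03,
       -2.81306737e-05, -1.38604286e-03, -9.86184169e-05]), 'joint_torque': array([-5.97393355e-04, -4.58930898e+01,  2.08967370e-01, -1.65748572e+01,
       -6.10216521e-02,  2.02214287e-02,  2.14991028e-04]), 'position': array([ 0.15355868, -0.63079221,  0.21751288]), 'tool_rot': array([-1.54808163,  1.56829075,  1.8323859 ]), 'force': array([ 0.62455704,  0.19067547, -0.10598402]), 'moment': array([-0.03702725, -0.06454029, -0.05234028]), 'gripper_width': 0.09310362536011345}
top [[0.004, -0.997, 0.079, 0.361], [-1.0, -0.006, -0.025, -0.007], [0.025, -0.079, -0.997, 1.36], [0.0, 0.0, 0.0, 1.0]]
gauge 0.98 [162. 269.] [0.27  0.309 0.006] [ 0.13   0.26  -0.005] [0.325 0.35  0.024] 752
gauge 0.89 [272. 226.] [ 0.397 -0.035  0.008] [ 0.231 -0.107 -0.005] [0.469 0.09  0.029] 1291
gauge 0.63 [176. 216.] [0.426 0.272 0.006] [ 0.374  0.223 -0.005] [0.569 0.32  
[... 658 characters left out ...]
 0.211 -0.002] [0.571 0.32  0.02 ] 554
gauge 0.6 [254. 264.] [ 0.39  -0.039  0.007] [ 0.227 -0.113 -0.004] [0.466 0.103 0.026] 1600
gauge 0.56 [200. 187.] [0.25  0.309 0.005] [ 0.125  0.254 -0.005] [0.324 0.363 0.019] 642
rack 0.7 [334. 254.] [ 0.591 -0.106  0.112] [ 0.536 -0.236 -0.004] [0.738 0.421 0.294] 7305
eye 0.87 [336. 253.] [ 0.591 -0.106  0.113] [ 0.536 -0.236 -0.004] [0.726 0.397 0.294] 7098
mortar_mid 0.69 [344. 177.] [0.71  0.263 0.035] [ 0.615  0.019 -0.002] [0.73  0.295 0.266] 243
tin_mid 0.78 [287. 331.] [ 0.443 -0.277  0.088] [ 0.412 -0.293 -0.003] [ 0.488 -0.17   0.099] 1151
bangle_mid 0.81 [292. 408.] [ 0.458 -0.398  0.016] [ 0.426 -0.428 -0.003] [ 0.496 -0.355  0.021] 416
```

```bash
python3 - <<'E'
import cv2
a=cv2.imread("pics/top1.png");b=cv2.imread("pics/side1.png")
cv2.imwrite("pics/t2.png",cv2.resize(a[60:360,80:440],None,fx=2,fy=2,interpolation=cv2.INTER_CUBIC))
cv2.imwrite("pics/s2.png",cv2.resize(b[100:400,150:480],None,fx=2,fy=2,interpolation=cv2.INTER_CUBIC))
E
```

```text
(no output)
```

View pics/t2.png

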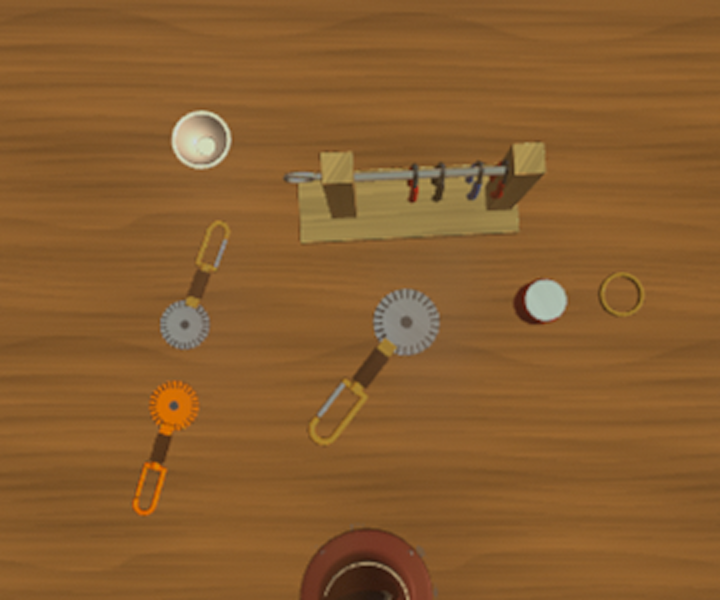

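View pics/s2.png

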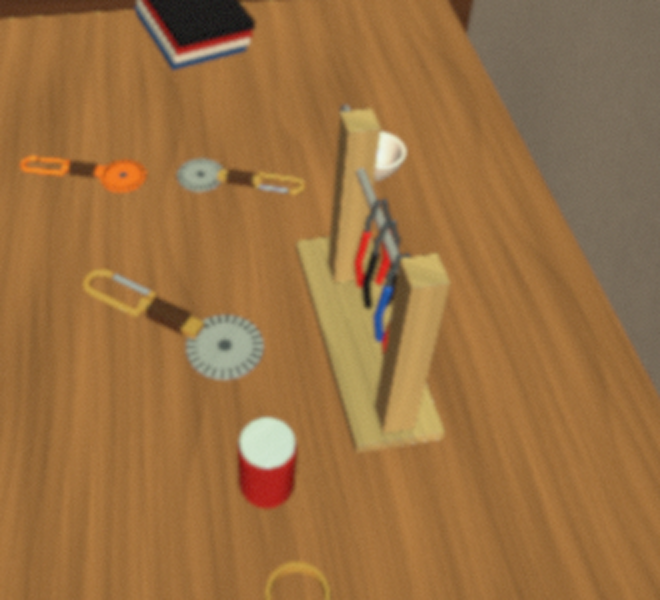

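Candidates in the full top image are the orange gauge at (162,269), the large grey one at (272,226) and the small grey one at (176,216). By the description I choose the small grey one. The side view agrees, showing it at (257,187). The ring shows at about (231,148) in the top image, on the left post's outer face.

```bash
cat >> h.py <<'E'
def rowto(P,Rw,p=None,r=None):
    if p is None: p,r=pose()
    return r.inv().apply(np.array(P)-p).round(4).tolist(), (r.inv()*Rw).as_rotvec().round(3).tolist()
def down(yaw,pitch=0):
    # tool x down, tool y at heading yaw (jaw axis), optional extra rotation
    y=np.array([np.cos(yaw),np.sin(yaw),0]);x=np.array([0,0,-1.]);z=np.cross(x,y)
    return R.from_matrix(np.stack([x,y,z],1))
E
python3 - <<'E'
from h import *
p,r=pose(); print(r.as_matrix().round(3).tolist())
print("jaw yaw",np.degrees(np.arctan2(*r.as_matrix()[[1,0],1])),"base ang",np.degrees(np.arctan2(p[1],p[0])))
d=cam("wrist"); print(np.array(d["hand_eye"]).round(3).tolist(), np.array(d["mtx"]).round(1).tolist())
d=cam("top");w=cloud(d);img=d["img"].astype(int)
# posts tops
for nm,(a,b,c,e) in dict(left=(225,270,125,160),right=(325,365,120,165)).items():
    q=w[c:e,a:b].reshape(-1,3);q=q[(q[:,2]>.28)&(q[:,2]<.30)];print(nm,len(q),np.mean(q,0).round(4),q.min(0).round(3),q.max(0).round(3))
q=w.reshape(-1,3);m=(q[:,2]>.012)&(q[:,2]<.024)&(q[:,0]>.5)&(q[:,0]<.7)&(abs(q[:,1]+.06)<.2);print(cv2.minAreaRect(q[m][:,:2].astype(np.float32)))
q=w[140:158,215:241].reshape(-1,3);q=q[(q[:,2]>.2)&(q[:,2]<.28)];print("eye",len(q),q.mean(0).round(4),q.min(0).round(3),q.max(0).round(3))
# gauge
o=min(masks_of(d,"gauge"),key=lambda o:np.hypot(o["uv"][0]-176,o["uv"][1]-216))
m=o["mask"];q=w[m];c=img[m]
c0=q[:,:2].mean(0);ax=np.linalg.svd(q[:,:2]-c0)[2][0];ax*=np.sign(ax[0]);t=(q[:,:2]-c0)@ax
print("gauge",c0.round(4),np.degrees(np.arctan2(ax[1],ax[0])),t.min(),t.max(),o["score"])
E
```

```text
[[0.0, 0.237, -0.972], [-0.0, -0.972, -0.237], [-1.0, 0.0, -0.0]]
jaw yaw -76.31504602290096 base ang -76.31643084930374
[[-0.001, -0.273, 0.962, -0.165], [1.0, 0.001, 0.001, -0.0], [-0.001, 0.962, 0.273, -0.076], [0.0, 0.0, 0.0, 1.0]] [[369.0, 0.0, 280.0], [0.0, 369.0, 207.0], [0.0, 0.0, 1.0]]
left 262 [0.5962 0.0391 0.2902] [0.576 0.019 0.282] [0.618 0.058 0.296]
right 269 [ 0.6101 -0.1988  0.2897] [ 0.59  -0.221  0.281] [ 0.63  -0.179  0.294]
((0.6029660105705261, -0.06007280945777893), (0.11092732846736908, 0.33961647748947144), 3.29811954498291)
eye 85 [0.592  0.0856 0.2545] [0.588 0.063 0.233] [0.597 0.109 0.273]Traceback (most recent call last):
  File "<stdin>", line 14, in <module>
    u, s, vh = gufunc(a, signature=signature)
               ~~~~~~^^^^^^^^^^^^^^^^^^^^^^^^
    raise LinAlgError("SVD did not converge")
numpy.linalg.LinAlgError: SVD did not converge
```

```bash
python3 - <<'E'
from h import *
print(rowto([.47,-.40,.38],down(0)),rowto([.52,.15,.36],down(np.pi/2)))
E
```

```text
([-0.1613, -0.1502, -0.362], [-1.332, -0.0, -0.0]) ([-0.1413, -0.6727, -0.5407], [-2.903, -0.0, -0.0])
```

Call:
{"fn": "drive_tool", "kwargs": {"targets": [{"dp": [-0.16,-0.15,-0.36],"delta_rot": [-1.33,0,0],"hand": 0.093},{"dp": [-0.16,-0.15,-0.36],"delta_rot": [-1.33,0,0],"hand": 0.093},{"dp": [-0.16,-0.15,-0.36],"delta_rot": [-1.33,0,0],"hand": 0.093},{"dp": [-0.16,-0.15,-0.36],"delta_rot": [-1.33,0,0],"hand": 0.093},{"dp": [-0.16,-0.15,-0.36],"delta_rot": [-1.33,0,0],"hand": 0.093},{"dp": [-0.16,-0.15,-0.36],"delta_rot": [-1.33,0,0],"hand": 0.093},{"dp": [-0.16,-0.15,-0.36],"delta_rot": [-1.33,0,0],"hand": 0.093},{"dp": [-0.16,-0.15,-0.36],"delta_rot": [-1.33,0,0],"hand": 0.093},{"dp": [-0.16,-0.15,-0.36],"delta_rot": [-1.33,0,0],"hand": 0.093},{"dp": [-0.16,-0.15,-0.36],"delta_rot": [-1.33,0,0],"hand": 0.093},{"dp": [-0.16,-0.15,-0.36],"delta_rot": [-1.33,0,0],"hand": 0.093},{"dp": [-0.14,-0.67,-0.54],"delta_rot": [-2.9,0,0],"hand": 0.093},{"dp": [-0.14,-0.67,-0.54],"delta_rot": [-2.9,0,0],"hand": 0.093},{"dp": [-0.14,-0.67,-0.54],"delta_rot": [-2.9,0,0],"hand": 0.093},{"dp": [-0.14,-0.67,-0.54],"delta_rot": [-2.9,0,0],"hand": 0.093},{"dp": [-0.14,-0.67,-0.54],"delta_rot": [-2.9,0,0],"hand": 0.093},{"dp": [-0.14,-0.67,-0.54],"delta_rot": [-2.9,0,0],"hand": 0.093},{"dp": [-0.14,-0.67,-0.54],"delta_rot": [-2.9,0,0],"hand": 0.093},{"dp": [-0.14,-0.67,-0.54],"delta_rot": [-2.9,0,0],"hand": 0.093},{"dp": [-0.14,-0.67,-0.54],"delta_rot": [-2.9,0,0],"hand": 0.093}]}}

```text
clock: 2.52
position: [0.5031, -0.0258, 0.3654]
tool_rot: [-0.22, 1.57, -0.662]
force: [0.7, -0.5, -0.6]
gripper_width: 0.0931
```

```bash
python3 - <<'E'
from h import *
print(rowto([.52,.15,.36],down(np.pi/2)), bot.state()["joints"].round(2))
E
```

```text
([0.0053, 0.1661, -0.06], [-0.442, 0.001, 0.001]) [ 0.54  0.34 -0.76  1.57  0.24  1.33  0.88]
```

Call:
{"fn": "drive_tool", "kwargs": {"targets": [{"dp": [0,0.16,-0.06],"delta_rot": [-0.43,0,0],"hand": 0.093},{"dp": [0,0.16,-0.06],"delta_rot": [-0.43,0,0],"hand": 0.093},{"dp": [0,0.16,-0.06],"delta_rot": [-0.43,0,0],"hand": 0.093},{"dp": [0,0.16,-0.06],"delta_rot": [-0.43,0,0],"hand": 0.093},{"dp": [0,0.16,-0.06],"delta_rot": [-0.43,0,0],"hand": 0.093},{"dp": [0,0.16,-0.06],"delta_rot": [-0.43,0,0],"hand": 0.093},{"dp": [0,0.16,-0.06],"delta_rot": [-0.43,0,0],"hand": 0.093}]}}

```text
clock: 3.1
position: [0.5187, 0.142, 0.3649]
tool_rot: [-1.636, 1.57, -1.655]
force: [1.1, 0.2, 0.1]
gripper_width: 0.0929
```

```bash
python3 - <<'E'
from h import *
s=bot.state();print(s["position"],s["tool_rot"],s["force"],s["joints"].round(2))
d=cam("wrist");w=cloud(d);img=d["img"];save("w1.png",img);np.savez("w1.npz",w=w,img=img)
for o in masks_of(d,"gauge"):
    m=o["mask"]&np.isfinite(w[...,0]);q=w[m][:,:2];c0=q.mean(0);ax=np.linalg.svd(q-c0,full_matrices=False)[2][0];ax*=np.sign(ax[0]);t=(q-c0)@ax
    print(round(o["score"],2),np.round(o["uv"]),c0.round(4),np.degrees(np.arctan2(ax[1],ax[0])),t.min(),t.max())
for o in masks_of(d,"eye"):print(round(o["score"],2),np.round(o["uv"]))
q=w.reshape(-1,3);yw=np.radians(3.34);C=np.array([.592,.0865]);rx=np.array([np.cos(yw),np.sin(yw)]);ry=np.array([-rx[1],rx[0]])
u=np.c_[(q[:,:2]-C)@rx,(q[:,:2]-C)@ry,q[:,2]]
m=(abs(u[:,0])<.02)&(u[:,1]>-.015)&(u[:,1]<.05)&(u[:,2]>.2)&(u[:,2]<.29)
print("ring pts rack-aligned rel C",m.sum(),np.percentile(u[m],[1,50,99],axis=0).round(4))
E
```

```text
[0.51871891 0.14198092 0.36488263] [-1.63620632  1.5695567  -1.6545508 ] [1.12737326 0.22956914 0.07098718] [ 0.25  0.43 -0.88  1.48  0.33  1.39  0.91]
0.96 [372.  85.] [0.44   0.2707] -18.832934242497743 -0.07277012503784051 0.1353768881927256
0.66 [140.  71.] [ 0.3965 -0.0442] -40.72990249768818 -0.11685084372968217 0.07489128719458137
0.92 [133. 223.]
ring pts rack-aligned rel C 801 [[-0.0061 -0.0146  0.2311]
 [-0.0042  0.0031  0.2575]
 [ 0.0004  0.0216  0.2707]]
```

View pics/w1.png

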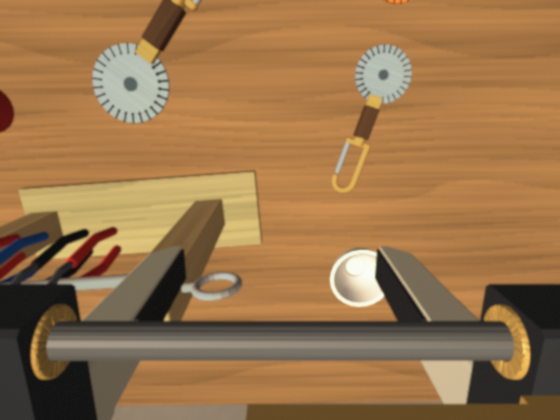

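The wrist picture shows the small steel gauge: disc hub (383,75), dark grip (367,122), brass hook (350,165). Its steel gate is on the left, which is the −y side as described, so the choice holds. The ring is at (215,285) and the large grey gauge is at top left.

```bash
cat >> h.py <<'E'
def fitgauge(d,w,near):
    o=min(masks_of(d,"gauge"),key=lambda o:np.hypot(*(np.array(o["uv"])-near)))
    m=o["mask"]&np.isfinite(w[...,0]);q=w[m];q=q[(q[:,2]>.001)&(q[:,2]<.025)][:,:2]
    c0=q.mean(0);ax=np.linalg.svd(q-c0,full_matrices=False)[2][0];ax*=np.sign(ax[0])
    for _ in range(5):
        n=np.array([-ax[1],ax[0]]);t=(q-c0)@ax;s=(q-c0)@n
        a,b=t.min(),t.max();D=q[t<a+.06];H=q[t>b-.05]
        sd=lambda P:((P-c0)@n).max()/2+((P-c0)@n).min()/2
        pd=c0+ax*(a+.038)+n*sd(D);ph=c0+ax*(b-.018)+n*sd(H);ax=(ph-pd)/np.linalg.norm(ph-pd)
    return pd+ax*.066*np.linalg.norm(ph-pd)/.152,np.arctan2(ax[1],ax[0]),np.linalg.norm(ph-pd)
E
python3 - <<'E'
from h import *
d=cam("wrist");w=cloud(d)
g,a,L=fitgauge(d,w,(372,85));print(g,np.degrees(a),L)
J=down(a+np.pi/2)
print(rowto([*g,.12],J),rowto([*g,.004],J))
img=cv2.resize(d["img"][30:210,290:470],None,fx=3,fy=3);save("w2.png",img)
E
```

```text
[0.47122363 0.26038714] -18.90814320078215 0.15145484320745303
([0.2449, 0.1188, -0.0503], [0.309, 0.0, 0.001]) ([0.3609, 0.119, -0.0503], [0.309, 0.0, 0.001])
```

View pics/w2.png

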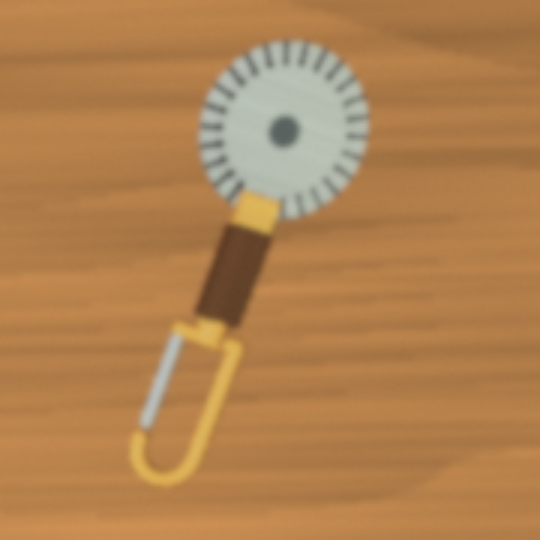

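The close crop confirms it: grey disc hub at (285,132), dark grip at (235,275), and the gate on the left of the brass hook at (160,380). Moving above it.

Call:
{"fn": "drive_tool", "kwargs": {"targets": [{"dp": [0.12,0.119,-0.05],"delta_rot": [0.309,0,0],"hand": 0.07},{"dp": [0.12,0.119,-0.05],"delta_rot": [0.309,0,0],"hand": 0.07},{"dp": [0.245,0.119,-0.05],"delta_rot": [0.309,0,0],"hand": 0.07},{"dp": [0.245,0.119,-0.05],"delta_rot": [0.309,0,0],"hand": 0.07},{"dp": [0.245,0.119,-0.05],"delta_rot": [0.309,0,0],"hand": 0.07},{"dp": [0.245,0.119,-0.05],"delta_rot": [0.309,0,0],"hand": 0.07},{"dp": [0.245,0.119,-0.05],"delta_rot": [0.309,0,0],"hand": 0.07},{"dp": [0.245,0.119,-0.05],"delta_rot": [0.309,0,0],"hand": 0.07},{"dp": [0.245,0.119,-0.05],"delta_rot": [0.309,0,0],"hand": 0.07}]}}

```text
clock: 4.1
position: [0.4704, 0.2617, 0.1195]
tool_rot: [-2.212, 1.568, -2.539]
force: [0.4, -0.2, 1.3]
gripper_width: 0.0702
```

```bash
python3 - <<'E'
from h import *
d=cam("wrist");w=cloud(d)
g,a,L=fitgauge(d,w,(280,207));print(g,np.degrees(a),L)
J=down(a+np.pi/2)
print(rowto([*g,.004],J),bot.state()["position"],rowto([.47122,.26038,.004],down(np.radians(90-18.9))))
E
```

```text
[0.52876777 0.22673671] 161.1900019736714 0.011105225916371878
([0.1182, -0.0158, 0.0643], [3.141, -0.004, -0.004]) [0.4726368  0.26230152 0.12206257] ([0.1181, -0.0026, -0.001], [0.001, 0.003, -0.002])
```

Call:
{"fn": "drive_tool", "kwargs": {"targets": [{"dp": [0.04,-0.002,-0.001],"delta_rot": [0,0,0],"hand": 0.07},{"dp": [0.08,-0.002,-0.001],"delta_rot": [0,0,0],"hand": 0.07},{"dp": [0.1,-0.002,-0.001],"delta_rot": [0,0,0],"hand": 0.07},{"dp": [0.108,-0.002,-0.001],"delta_rot": [0,0,0],"hand": 0.07},{"dp": [0.112,-0.002,-0.001],"delta_rot": [0,0,0],"hand": 0.07},{"dp": [0.112,-0.002,-0.001],"delta_rot": [0,0,0],"hand": 0.07},{"dp": [0.112,-0.002,-0.001],"delta_rot": [0,0,0],"hand": 0.07}]}}

```text
clock: 4.78
position: [0.4708, 0.2618, 0.0101]
tool_rot: [0.903, 1.566, 0.575]
force: [-0.1, 0.2, 0.4]
gripper_width: 0.0701
```

```bash
python3 - <<'E'
from h import *
print(rowto([.47122,.26038,.004],down(np.radians(90-18.9))),bot.state()["position"],bot.state()["force"])
E
```

```text
([0.0061, -0.0012, 0.0008], [0.002, 0.003, -0.003]) [0.47078914 0.26180014 0.01010227] [-0.11591056  0.20784301  0.4365858 ]
```

Call:
{"fn": "drive_tool", "kwargs": {"targets": [{"dp": [0.006,-0.001,0.001],"delta_rot": [0,0,0],"hand": 0.07},{"dp": [0.006,-0.001,0.001],"delta_rot": [0,0,0],"hand": 0.07},{"dp": [0.006,-0.001,0.001],"delta_rot": [0,0,0],"hand": 0.03},{"dp": [0.006,-0.001,0.001],"delta_rot": [0,0,0],"hand": 0.01},{"dp": [0.006,-0.001,0.001],"delta_rot": [0,0,0],"hand": 0.01},{"dp": [0.006,-0.001,0.001],"delta_rot": [0,0,0],"hand": 0.01},{"dp": [0.006,-0.001,0.001],"delta_rot": [0,0,0],"hand": 0.01},{"dp": [0.006,-0.001,0.001],"delta_rot": [0,0,0],"hand": 0.01}], "newtons": 40}}

```text
clock: 5.45
position: [0.4697, 0.2598, 0.0021]
tool_rot: [1.501, 1.571, 1.174]
force: [1.1, 0.2, 0.1]
gripper_width: 0.0344
```

Call:
{"fn": "drive_tool", "kwargs": {"targets": [{"dp": [0,0,0],"delta_rot": [0,0,0],"hand": 0.01},{"dp": [0,0,0],"delta_rot": [0,0,0],"hand": 0.01},{"dp": [0,0,0],"delta_rot": [0,0,0],"hand": 0.01},{"dp": [0,0,0],"delta_rot": [0,0,0],"hand": 0.01},{"dp": [0,0,0],"delta_rot": [0,0,0],"hand": 0.01}]}}

```text
clock: 5.87
position: [0.4698, 0.2599, 0.0021]
tool_rot: [1.514, 1.57, 1.187]
force: [0.4, 0.3, -0.5]
gripper_width: 0.0199
```

```bash
cat >> h.py <<'E'
G=np.array([-.0059,0,.0012])   # gauge origin in tool frame
YW=np.radians(3.34);RX=np.array([np.cos(YW),np.sin(YW),0]);RY=np.array([-RX[1],RX[0],0])
def tcp_for(B,gx,gy,J):  # TCP so that world point B lies at gauge (gx,gy,0); gauge x=tool z, y=tool y, z=-tool x
    return np.array(B)-J.apply(G+[0,gy,gx])
B0=np.array([.592,.0865,.25])-.003*RX+.0187*RY
E
python3 - <<'E'
from h import *
J=down(YW+np.pi/2);print(B0,tcp_for(B0,.069,-.045,J),rowto(tcp_for(B0,.069,-.045,J),J))
E
```

```text
[0.58791562 0.10499345 0.25      ] [0.51521311 0.14582709 0.2441    ] ([-0.242, -0.0934, 0.0796], [-0.385, 0.0, -0.0])
```

Call:
{"fn": "drive_tool", "kwargs": {"targets": [{"dp": [-0.02,0,0],"delta_rot": [0,0,0],"hand": 0.01},{"dp": [-0.05,0,0],"delta_rot": [0,0,0],"hand": 0.01},{"dp": [-0.08,0,0],"delta_rot": [0,0,0],"hand": 0.01},{"dp": [-0.11,0,0],"delta_rot": [0,0,0],"hand": 0.01},{"dp": [-0.14,0,0],"delta_rot": [0,0,0],"hand": 0.01},{"dp": [-0.17,0,0],"delta_rot": [0,0,0],"hand": 0.01},{"dp": [-0.2,0,0],"delta_rot": [0,0,0],"hand": 0.01},{"dp": [-0.23,0,0],"delta_rot": [0,0,0],"hand": 0.01},{"dp": [-0.242,0,0],"delta_rot": [0,0,0],"hand": 0.01},{"dp": [-0.242,0,0],"delta_rot": [0,0,0],"hand": 0.01},{"dp": [-0.242,0,0],"delta_rot": [0,0,0],"hand": 0.01}]}}

```text
clock: 6.78
position: [0.4694, 0.259, 0.2437]
tool_rot: [-1.386, 1.57, -1.713]
force: [-0.4, -0.0, -2.9]
gripper_width: 0.0195
```

```bash
python3 - <<'E'
from h import *
J=down(YW+np.pi/2);print(rowto(tcp_for(B0,.069,-.045,J),J),bot.state()["force"])
E
```

```text
([-0.0003, -0.0925, 0.0798], [-0.385, -0.0, 0.001]) [-0.44723324 -0.02078795 -2.88675449]
```

Call:
{"fn": "drive_tool", "kwargs": {"targets": [{"dp": [0,-0.02,0.02],"delta_rot": [-0.1,0,0],"hand": 0.01},{"dp": [0,-0.04,0.04],"delta_rot": [-0.2,0,0],"hand": 0.01},{"dp": [0,-0.06,0.06],"delta_rot": [-0.3,0,0],"hand": 0.01},{"dp": [0,-0.08,0.075],"delta_rot": [-0.385,0,0],"hand": 0.01},{"dp": [0,-0.092,0.08],"delta_rot": [-0.385,0,0],"hand": 0.01},{"dp": [0,-0.092,0.08],"delta_rot": [-0.385,0,0],"hand": 0.01},{"dp": [0,-0.092,0.08],"delta_rot": [-0.385,0,0],"hand": 0.01},{"dp": [0,-0.092,0.08],"delta_rot": [-0.385,0,0],"hand": 0.01}]}}

```text
clock: 7.45
position: [0.5148, 0.1483, 0.2432]
tool_rot: [2.669, 1.569, 2.729]
force: [-0.9, 1.0, -1.7]
gripper_width: 0.0194
```

```bash
python3 - <<'E'
from h import *
s=bot.state();print(s["position"],s["force"],s["gripper_width"])
d=cam("wrist");w=cloud(d);save("w3.png",d["img"])
p,r=pose()
# everything in gauge coords (from tool frame) of points near hook/ring
t=r.inv().apply(w.reshape(-1,3)-p)-G; g=np.stack([t[:,2],t[:,1],-t[:,0]],-1)
np.savez("w3.npz",g=g,img=d["img"])
f=np.isfinite(g[:,0])
ring=f&(g[:,1]<-.03)&(g[:,1]>-.09)&(abs(g[:,0]-.069)<.02)&(abs(g[:,2])<.026)
print("ring",ring.sum(),np.percentile(g[ring],[1,25,50,75,99],axis=0).round(4).tolist())
for lo,hi in ((-.01,-.004),(-.004,.004),(.004,.012),(.012,.02)):
    q=g[ring&(g[:,2]>lo)&(g[:,2]<hi)&(g[:,1]>-.057)]; print(lo,len(q),q.mean(0).round(4),q.min(0).round(4),q.max(0).round(4))
hook=f&(g[:,1]>-.025)&(g[:,1]<.03)&(g[:,0]>.02)&(g[:,0]<.12)&(abs(g[:,2])<.02)
print("hook",hook.sum(),np.percentile(g[hook],[1,50,99],axis=0).round(4).tolist())
E
```

```text
[0.5147913  0.14829482 0.24320994] [-0.94632641  0.98253828 -1.73872208] 0.019399879361334582Traceback (most recent call last):
  File "<stdin>", line 10, in <module>
    return _quantile_unchecked(
        a, q, axis, out, overwrite_input, method, keepdims, weights)
    return _ureduce(a,
                    func=_quantile_ureduce_func,
    ...<5 lines>...
                    overwrite_input=overwrite_input,
                    method=method)
    r = func(a, **kwargs)
    result = _quantile(arr,
                       quantiles=q,
    ...<2 lines>...
                       out=out,
                       weights=wgt)
    slices_having_nans = np.isnan(arr[-1, ...])
                                  ~~~^^^^^^^^^
IndexError: index -1 is out of bounds for axis 0 with size 0
```

View pics/w3.png

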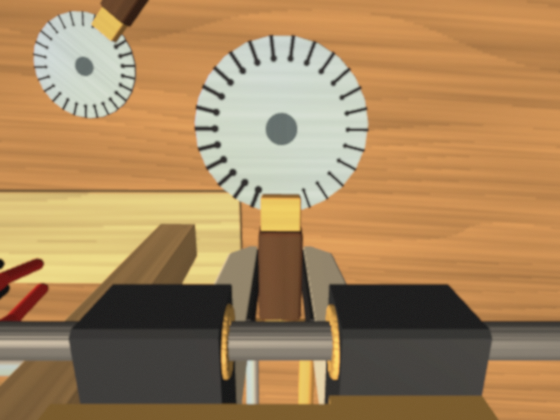

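The ring is hidden behind the gripper here. What does show is the disc hub at (282,128), in line with the fingers, and the grip at (281,270) held squarely. I'll refine the ring from the earlier cloud, check the held pose from the hub, and see whether the top camera shows the hook and ring.

```bash
python3 - <<'E'
from h import *
from scipy.optimize import least_squares
z=np.load("w3.npz") if False else None
d=cam("wrist");K=np.array(d["mtx"]);he=np.array(d["hand_eye"])
ray=he[:3,:3]@np.linalg.solve(K,[282,128.5,1]);o=he[:3,3];s=(-.0019-o[0])/ray[0];print("hub tool",(o+s*ray).round(4),"expect [-.0019 0 -.0648]")
w=np.load("w1.npz")["w"].reshape(-1,3)
u=np.c_[(w-B0)@RX,(w-B0)@RY,w[:,2]-.25]
m=(abs(u[:,0])<.012)&(u[:,1]>-.034)&(u[:,1]<.008)&(abs(u[:,2])<.024);q=u[m]
def f(x,h=0):
    rad=np.hypot(q[:,1]-x[1],q[:,2]-h)-.018
    return np.hypot(rad,q[:,0]-x[0])-.0035
s=least_squares(f,[0,-.018],loss="soft_l1",f_scale=.001);print("torus fit rel B0 (expect 0,-.018)",s.x.round(4),np.std(s.fun).round(4),m.sum())
s=least_squares(lambda x:f(x,x[2]),[0,-.018,0],loss="soft_l1",f_scale=.001);print(s.x.round(4))
d=cam("top");img=d["img"];save("t3.png",cv2.resize(img[90:220,160:320],None,fx=5,fy=5,interpolation=cv2.INTER_CUBIC))
w=cloud(d).reshape(-1,3);u=np.c_[(w-B0)@RX,(w-B0)@RY,w[:,2]-.25]
m=(abs(u[:,0])<.012)&(u[:,1]>-.034)&(u[:,1]<.008)&(abs(u[:,2])<.024);q=u[m];print(len(q))
if len(q)>20: s=least_squares(f,[0,-.018],loss="soft_l1",f_scale=.001);print("top fit",s.x.round(4),np.std(s.fun).round(4))
E
```

```text
hub tool [-0.0019  0.0012 -0.0646] expect [-.0019 0 -.0648]
torus fit rel B0 (expect 0,-.018) [ 0.001  -0.0179] 0.0007 810
[ 0.0008 -0.0178 -0.001 ]
72
top fit [ 0.0037 -0.0171] 0.0013
```

View pics/t3.png

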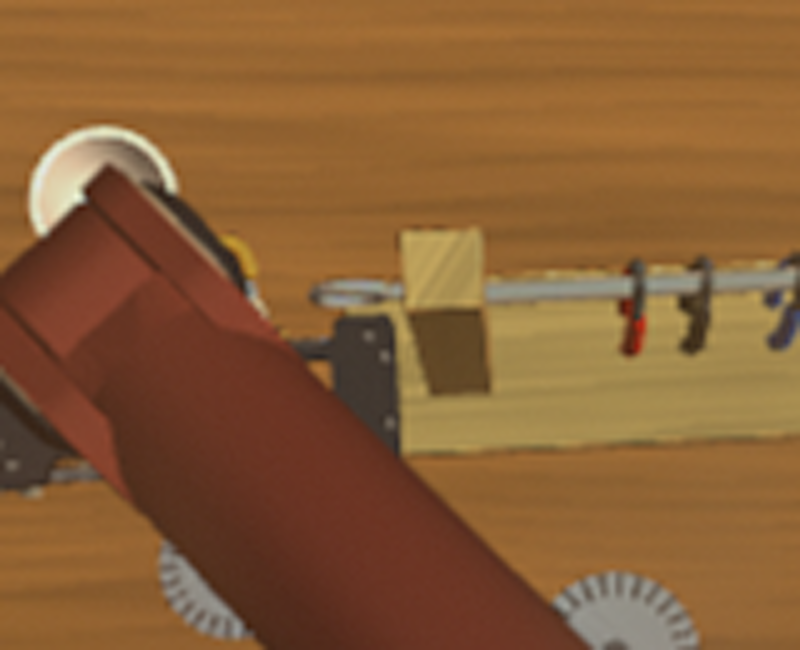

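The top crop shows the ring at (345,293) and the brass hook peeking out at (240,255), on the correct side of it. The two ring fits put the bar within about 3 mm of each other, well inside the mouth's window.

```bash
cat >> h.py <<'E'
B1=B0+.0015*RX
def bar(B=B1):
    p,r=pose();t=r.inv().apply(B-p)-G;s=bot.state()
    F=np.array(s["force"]);print("bar in gauge mm",(np.array([t[2],t[1],-t[0]])*1e3).round(1),"F rack xyz",[round(float(v),2) for v in (F@RX,F@RY,F[2])],"w",round(s["gripper_width"],4),"t",s["clock"])
E
python3 - <<'E'
from h import *
bar();J=down(YW+np.pi/2);print(rowto(tcp_for(B1,.069,-.028,J),J))
E
```

```text
bar in gauge mm [ 70.2 -48.    0.1] F rack xyz [0.21, -0.71, -2.01] w 0.0198 t 7.6
([-0.0001, -0.0198, 0.0013], [0.003, -0.0, -0.001])
```

Call:
{"fn": "drive_tool", "kwargs": {"targets": [{"dp": [0,-0.006,0.001],"delta_rot": [0.003,0,0],"hand": 0.01},{"dp": [0,-0.012,0.001],"delta_rot": [0.003,0,0],"hand": 0.01},{"dp": [0,-0.018,0.001],"delta_rot": [0.003,0,0],"hand": 0.01},{"dp": [0,-0.02,0.001],"delta_rot": [0.003,0,0],"hand": 0.01},{"dp": [0,-0.02,0.001],"delta_rot": [0.003,0,0],"hand": 0.01},{"dp": [0,-0.02,0.001],"delta_rot": [0.003,0,0],"hand": 0.01},{"dp": [0,-0.02,0.001],"delta_rot": [0.003,0,0],"hand": 0.01},{"dp": [0,-0.02,0.001],"delta_rot": [0.003,0,0],"hand": 0.01}]}}

```text
clock: 8.27
position: [0.5181, 0.1273, 0.2441]
tool_rot: [1.29, 1.57, 1.345]
force: [-0.7, 0.7, -3.2]
gripper_width: 0.0195
```

```bash
python3 - <<'E'
from h import *
bar();bar();J=down(YW+np.pi/2);print(rowto(tcp_for(B1,.069,-.023,J),J))
E
```

```text
bar in gauge mm [ 68.8 -26.2  -0. ] F rack xyz [-0.65, 0.74, -3.17] w 0.0195 t 8.2667
bar in gauge mm [ 68.8 -26.2  -0. ] F rack xyz [-0.65, 0.74, -3.17] w 0.0195 t 8.2667
([0.0, -0.0033, -0.0002], [-0.003, 0.0, -0.0])
```

Call:
{"fn": "drive_tool", "kwargs": {"targets": [{"dp": [0,-0.001,0],"delta_rot": [0,0,0],"hand": 0.01},{"dp": [0,-0.002,0],"delta_rot": [0,0,0],"hand": 0.01},{"dp": [0,-0.003,0],"delta_rot": [0,0,0],"hand": 0.01},{"dp": [0,-0.004,0],"delta_rot": [0,0,0],"hand": 0.01},{"dp": [0,-0.004,0],"delta_rot": [0,0,0],"hand": 0.01}]}}

```text
clock: 8.68
position: [0.5184, 0.1227, 0.244]
tool_rot: [-2.709, 1.571, -2.654]
force: [0.9, 0.9, -2.6]
gripper_width: 0.0191
```

Call:
{"fn": "drive_tool", "kwargs": {"targets": [{"dp": [0,-0.001,0],"delta_rot": [0,0,0],"hand": 0.01},{"dp": [0,-0.002,0],"delta_rot": [0,0,0],"hand": 0.01},{"dp": [0,-0.002,0],"delta_rot": [0,0,0],"hand": 0.01}]}}

```text
clock: 8.93
position: [0.5183, 0.122, 0.2442]
tool_rot: [1.436, 1.569, 1.492]
force: [-0.2, 1.4, -2.7]
gripper_width: 0.0201
```

```bash
python3 - <<'E'
from h import *
bar()
E
```

```text
bar in gauge mm [ 68.9 -20.9  -0.1] F rack xyz [-0.12, 1.44, -2.7] w 0.0201 t 8.9333
```

Call:
{"fn": "drive_tool", "kwargs": {"targets": [{"dp": [0,-0.001,0],"delta_rot": [0,0,0],"hand": 0.01},{"dp": [0,-0.002,0],"delta_rot": [0,0,0],"hand": 0.01},{"dp": [0,-0.002,0],"delta_rot": [0,0,0],"hand": 0.01}]}}

```text
clock: 9.18
position: [0.5183, 0.1194, 0.2441]
tool_rot: [1.88, 1.57, 1.936]
force: [-0.6, 1.9, -1.7]
gripper_width: 0.0195
```

Call:
{"fn": "drive_tool", "kwargs": {"targets": [{"dp": [0,-0.001,0],"delta_rot": [0,0,0],"hand": 0.01},{"dp": [0,-0.002,0],"delta_rot": [0,0,0],"hand": 0.01},{"dp": [0,-0.002,0],"delta_rot": [0,0,0],"hand": 0.01}]}}

```text
clock: 9.43
position: [0.5185, 0.117, 0.2441]
tool_rot: [2.188, 1.57, 2.243]
force: [-0.8, 3.1, -1.4]
gripper_width: 0.0197
```

```bash
python3 - <<'E'
from h import *
bar()
E
```

```text
bar in gauge mm [ 68.9 -15.9   0. ] F rack xyz [-0.59, 3.12, -1.43] w 0.0197 t 9.4333
```

Call:
{"fn": "drive_tool", "kwargs": {"targets": [{"dp": [0,-0.001,0],"delta_rot": [0,0,0],"hand": 0.01},{"dp": [0,-0.002,0],"delta_rot": [0,0,0],"hand": 0.01},{"dp": [0,-0.003,0],"delta_rot": [0,0,0],"hand": 0.01},{"dp": [0,-0.003,0],"delta_rot": [0,0,0],"hand": 0.01}]}}

```text
clock: 9.77
position: [0.5189, 0.1139, 0.2441]
tool_rot: [1.033, 1.571, 1.088]
force: [-0.8, 3.5, -2.2]
gripper_width: 0.0197
```

Call:
{"fn": "drive_tool", "kwargs": {"targets": [{"dp": [0,-0.001,0],"delta_rot": [0,0,0],"hand": 0.01},{"dp": [0,-0.002,0],"delta_rot": [0,0,0],"hand": 0.01},{"dp": [0,-0.003,0],"delta_rot": [0,0,0],"hand": 0.01},{"dp": [0,-0.003,0],"delta_rot": [0,0,0],"hand": 0.01}]}}

```text
clock: 10.1
position: [0.5193, 0.1111, 0.2442]
tool_rot: [0.568, 1.57, 0.624]
force: [0.5, 3.0, -2.8]
gripper_width: 0.0197
```

```bash
python3 - <<'E'
from h import *
bar()
E
```

```text
bar in gauge mm [68.5 -9.8 -0.2] F rack xyz [0.63, 3.01, -2.83] w 0.0197 t 10.1
```

Call:
{"fn": "drive_tool", "kwargs": {"targets": [{"dp": [0,-0.001,0],"delta_rot": [0,0,0],"hand": 0.01},{"dp": [0,-0.002,0],"delta_rot": [0,0,0],"hand": 0.01},{"dp": [0,-0.003,0],"delta_rot": [0,0,0],"hand": 0.01},{"dp": [0,-0.003,0],"delta_rot": [0,0,0],"hand": 0.01}]}}

```text
clock: 10.43
position: [0.5194, 0.1081, 0.2443]
tool_rot: [0.496, 1.57, 0.551]
force: [0.4, 4.1, -0.6]
gripper_width: 0.0199
```

Call:
{"fn": "drive_tool", "kwargs": {"targets": [{"dp": [0,-0.001,0],"delta_rot": [0,0,0],"hand": 0.01},{"dp": [0,-0.002,0],"delta_rot": [0,0,0],"hand": 0.01},{"dp": [0,-0.002,0],"delta_rot": [0,0,0],"hand": 0.01}]}}

```text
clock: 10.68
position: [0.5193, 0.1059, 0.2442]
tool_rot: [1.061, 1.571, 1.116]
force: [-0.3, 3.9, -0.1]
gripper_width: 0.0196
```

```bash
python3 - <<'E'
from h import *
bar()
E
```

```text
bar in gauge mm [68.8 -4.7 -0.1] F rack xyz [-0.11, 3.9, -0.11] w 0.0196 t 10.6833
```

Call:
{"fn": "drive_tool", "kwargs": {"targets": [{"dp": [0,-0.0005,-0.001],"delta_rot": [0,0,0],"hand": 0.01},{"dp": [0,-0.0005,-0.002],"delta_rot": [0,0,0],"hand": 0.01},{"dp": [0,-0.0005,-0.003],"delta_rot": [0,0,0],"hand": 0.01},{"dp": [0,-0.0005,-0.003],"delta_rot": [0,0,0],"hand": 0.01}]}}

```text
clock: 11.02
position: [0.5157, 0.105, 0.2439]
tool_rot: [-2.553, 1.569, -2.498]
force: [-0.7, 4.1, -1.1]
gripper_width: 0.0195
```

Call:
{"fn": "drive_tool", "kwargs": {"targets": [{"dp": [0,0,-0.001],"delta_rot": [0,0,0],"hand": 0.01},{"dp": [0,0,-0.002],"delta_rot": [0,0,0],"hand": 0.01},{"dp": [0,0,-0.003],"delta_rot": [0,0,0],"hand": 0.01},{"dp": [0,0,-0.003],"delta_rot": [0,0,0],"hand": 0.01}]}}

```text
clock: 11.35
position: [0.5129, 0.1048, 0.244]
tool_rot: [-2.413, 1.57, -2.358]
force: [-1.4, 2.8, -1.2]
gripper_width: 0.0201
```

```bash
python3 - <<'E'
from h import *
bar()
E
```

```text
bar in gauge mm [75.2 -4.   0.1] F rack xyz [-1.21, 2.87, -1.23] w 0.0201 t 11.35
```

Call:
{"fn": "drive_tool", "kwargs": {"targets": [{"dp": [0,0,-0.001],"delta_rot": [0,0,0],"hand": 0.01},{"dp": [0,0,-0.002],"delta_rot": [0,0,0],"hand": 0.01},{"dp": [0,0,-0.003],"delta_rot": [0,0,0],"hand": 0.01},{"dp": [0,0,-0.003],"delta_rot": [0,0,0],"hand": 0.01}]}}

```text
clock: 11.68
position: [0.5092, 0.1044, 0.2437]
tool_rot: [-2.643, 1.568, -2.588]
force: [-3.2, 2.8, -2.0]
gripper_width: 0.0195
```

Call:
{"fn": "drive_tool", "kwargs": {"targets": [{"dp": [0,0,-0.001],"delta_rot": [0,0,0],"hand": 0.01},{"dp": [0,0,-0.002],"delta_rot": [0,0,0],"hand": 0.01},{"dp": [0,0,-0.003],"delta_rot": [0,0,0],"hand": 0.01},{"dp": [0,0,-0.003],"delta_rot": [0,0,0],"hand": 0.01}]}}

```text
clock: 12.02
position: [0.5079, 0.1031, 0.2439]
tool_rot: [-1.25, 1.568, -1.197]
force: [-0.7, -1.1, -1.6]
gripper_width: 0.0193
```

```bash
python3 - <<'E'
from h import *
bar()
E
```

```text
bar in gauge mm [80.3 -2.4  0.1] F rack xyz [-0.74, -1.01, -1.58] w 0.0193 t 12.0167
```

Call:
{"fn": "drive_tool", "kwargs": {"targets": [{"dp": [0,-0.0005,-0.001],"delta_rot": [0,0,0],"hand": 0.01},{"dp": [0,-0.001,-0.002],"delta_rot": [0,0,0],"hand": 0.01},{"dp": [0,-0.0015,-0.003],"delta_rot": [0,0,0],"hand": 0.01},{"dp": [0,-0.0015,-0.004],"delta_rot": [0,0,0],"hand": 0.01},{"dp": [0,-0.0015,-0.004],"delta_rot": [0,0,0],"hand": 0.01}]}}

```text
clock: 12.43
position: [0.5033, 0.1029, 0.2441]
tool_rot: [-1.296, 1.57, -1.241]
force: [0.1, -0.1, -2.1]
gripper_width: 0.0198
```

Call:
{"fn": "drive_tool", "kwargs": {"targets": [{"dp": [0,0,-0.001],"delta_rot": [0,0,0],"hand": 0.01},{"dp": [0,0,-0.002],"delta_rot": [0,0,0],"hand": 0.01},{"dp": [0,0,-0.002],"delta_rot": [0,0,0],"hand": 0.01}]}}

```text
clock: 12.68
position: [0.5012, 0.1031, 0.2441]
tool_rot: [-2.773, 1.571, -2.718]
force: [-0.4, 0.1, -2.3]
gripper_width: 0.0198
```

```bash
python3 - <<'E'
from h import *
bar()
E
```

```text
bar in gauge mm [87.  -2.9  0. ] F rack xyz [-0.4, 0.13, -2.31] w 0.0198 t 12.6833
```

Call:
{"fn": "drive_tool", "kwargs": {"targets": [{"dp": [0,0,-0.0005],"delta_rot": [0,0,0],"hand": 0.01},{"dp": [0,0,-0.001],"delta_rot": [0,0,0],"hand": 0.01},{"dp": [0,0,-0.0015],"delta_rot": [0,0,0],"hand": 0.01},{"dp": [0,0,-0.0015],"delta_rot": [0,0,0],"hand": 0.01}]}}

```text
clock: 13.02
position: [0.4998, 0.103, 0.2441]
tool_rot: [2.918, 1.571, 2.974]
force: [0.7, -0.8, -1.8]
gripper_width: 0.0197
```

Call:
{"fn": "drive_tool", "kwargs": {"targets": [{"dp": [0,0,-0.0005],"delta_rot": [0,0,0],"hand": 0.01},{"dp": [0,0,-0.001],"delta_rot": [0,0,0],"hand": 0.01},{"dp": [0,0,-0.001],"delta_rot": [0,0,0],"hand": 0.01}]}}

```text
clock: 13.27
position: [0.4988, 0.1029, 0.2441]
tool_rot: [3.053, 1.571, 3.108]
force: [-0.9, -0.6, -2.0]
gripper_width: 0.0199
```

```bash
python3 - <<'E'
from h import *
bar()
E
```

```text
bar in gauge mm [89.4 -2.8  0. ] F rack xyz [-0.92, -0.59, -1.98] w 0.0199 t 13.2667
```

Call:
{"fn": "drive_tool", "kwargs": {"targets": [{"dp": [0,0,-0.0005],"delta_rot": [0,0,0],"hand": 0.01},{"dp": [0,0,-0.001],"delta_rot": [0,0,0],"hand": 0.01},{"dp": [0,0,-0.001],"delta_rot": [0,0,0],"hand": 0.01}]}}

```text
clock: 13.52
position: [0.4978, 0.1029, 0.2441]
tool_rot: [2.519, 1.571, 2.575]
force: [0.0, -0.8, -1.7]
gripper_width: 0.0194
```

Call:
{"fn": "drive_tool", "kwargs": {"targets": [{"dp": [0,0,-0.0005],"delta_rot": [0,0,0],"hand": 0.01},{"dp": [0,0,-0.0008],"delta_rot": [0,0,0],"hand": 0.01},{"dp": [0,0,-0.0008],"delta_rot": [0,0,0],"hand": 0.01}]}}

```text
clock: 13.77
position: [0.4971, 0.1028, 0.2441]
tool_rot: [2.736, 1.571, 2.791]
force: [-0.4, 0.7, -1.9]
gripper_width: 0.0196
```

Call:
{"fn": "drive_tool", "kwargs": {"targets": [{"dp": [0,0,-0.0005],"delta_rot": [0,0,0],"hand": 0.01},{"dp": [0,0,-0.0008],"delta_rot": [0,0,0],"hand": 0.01},{"dp": [0,0,-0.0008],"delta_rot": [0,0,0],"hand": 0.01}]}}

```text
clock: 14.02
position: [0.4963, 0.1027, 0.2441]
tool_rot: [2.305, 1.571, 2.36]
force: [-0.9, -0.2, -2.0]
gripper_width: 0.0196
```

Call:
{"fn": "drive_tool", "kwargs": {"targets": [{"dp": [0,0,-0.0004],"delta_rot": [0,0,0],"hand": 0.01},{"dp": [0,0,-0.0006],"delta_rot": [0,0,0],"hand": 0.01},{"dp": [0,0,-0.0006],"delta_rot": [0,0,0],"hand": 0.01}]}}

```text
clock: 14.27
position: [0.4957, 0.1027, 0.2441]
tool_rot: [1.616, 1.571, 1.671]
force: [0.1, 0.1, -2.1]
gripper_width: 0.0195
```

```bash
python3 - <<'E'
from h import *
bar()
E
```

```text
bar in gauge mm [92.5 -2.8  0. ] F rack xyz [0.12, 0.12, -2.07] w 0.0195 t 14.2667
```

Call:
{"fn": "drive_tool", "kwargs": {"targets": [{"dp": [0,0,-0.0004],"delta_rot": [0,0,0],"hand": 0.01},{"dp": [0,0,-0.0007],"delta_rot": [0,0,0],"hand": 0.01},{"dp": [0,0,-0.0007],"delta_rot": [0,0,0],"hand": 0.01}]}}

```text
clock: 14.52
position: [0.4954, 0.1027, 0.2442]
tool_rot: [0.244, 1.57, 0.299]
force: [-0.0, -0.2, -1.6]
gripper_width: 0.0196
```

Call:
{"fn": "drive_tool", "kwargs": {"targets": [{"dp": [0,0,-0.0004],"delta_rot": [0,0,0],"hand": 0.01},{"dp": [0,0,-0.0006],"delta_rot": [0,0,0],"hand": 0.01},{"dp": [0,0,-0.0006],"delta_rot": [0,0,0],"hand": 0.01}]}}

```text
clock: 14.77
position: [0.4952, 0.1027, 0.2443]
tool_rot: [0.254, 1.569, 0.309]
force: [2.4, 0.3, -1.8]
gripper_width: 0.0198
```

Call:
{"fn": "drive_tool", "kwargs": {"targets": [{"dp": [0,0,-0.0004],"delta_rot": [0,0,0],"hand": 0.01},{"dp": [0,0,-0.0006],"delta_rot": [0,0,0],"hand": 0.01},{"dp": [0,0,-0.0006],"delta_rot": [0,0,0],"hand": 0.01}]}}

```text
clock: 15.02
position: [0.4949, 0.1026, 0.2444]
tool_rot: [0.229, 1.568, 0.284]
force: [4.1, 0.5, -2.5]
gripper_width: 0.02
```

```bash
python3 - <<'E'
from h import *
bar()
E
```

```text
bar in gauge mm [93.3 -2.8 -0.5] F rack xyz [4.08, 0.26, -2.52] w 0.02 t 15.0167
```

Call:
{"fn": "drive_tool", "kwargs": {"targets": [{"dp": [0,0,-0.0003],"delta_rot": [0,0,0],"hand": 0.01},{"dp": [0,0,-0.0006],"delta_rot": [0,0,0],"hand": 0.01},{"dp": [0,0,-0.0006],"delta_rot": [0,0,0],"hand": 0.01},{"dp": [0,0,-0.0006],"delta_rot": [0,0,0],"hand": 0.01}]}}

```text
clock: 15.35
position: [0.4948, 0.1027, 0.2445]
tool_rot: [0.248, 1.567, 0.303]
force: [5.6, -0.9, -4.7]
gripper_width: 0.0194
```

Call:
{"fn": "drive_tool", "kwargs": {"targets": [{"dp": [0,0,-0.0002],"delta_rot": [0,0,0],"hand": 0.01},{"dp": [0,0,-0.0004],"delta_rot": [0,0,0],"hand": 0.01},{"dp": [0,0,-0.0004],"delta_rot": [0,0,0],"hand": 0.01},{"dp": [0,0,-0.0004],"delta_rot": [0,0,0],"hand": 0.01}]}}

```text
clock: 15.68
position: [0.4948, 0.1027, 0.2445]
tool_rot: [0.247, 1.566, 0.302]
force: [7.9, 0.6, -4.2]
gripper_width: 0.0194
```

```bash
python3 - <<'E'
from h import *
bar()
E
```

```text
bar in gauge mm [93.5 -2.8 -0.8] F rack xyz [7.89, 0.12, -4.18] w 0.0194 t 15.6833
```

Call:
{"fn": "drive_tool", "kwargs": {"targets": [{"dp": [0,0,0],"delta_rot": [0,0,0],"hand": 0.01}]}}

```text
clock: 15.77
position: [0.4948, 0.1027, 0.2445]
tool_rot: [0.254, 1.566, 0.309]
force: [6.4, 0.2, -3.4]
gripper_width: 0.02
```

Call:
{"fn": "drive_tool", "kwargs": {"targets": [{"dp": [0,0,0],"delta_rot": [0,0,0],"hand": 0.01}]}}

```text
clock: 15.85
position: [0.4948, 0.1027, 0.2445]
tool_rot: [0.255, 1.566, 0.309]
force: [6.6, 0.7, -2.9]
gripper_width: 0.0197
```

Call:
{"fn": "drive_tool", "kwargs": {"targets": [{"dp": [0,0,-0.0002],"delta_rot": [0,0,0],"hand": 0.01},{"dp": [0,0,-0.0003],"delta_rot": [0,0,0],"hand": 0.01},{"dp": [0,0,-0.0003],"delta_rot": [0,0,0],"hand": 0.01}]}}

```text
clock: 16.1
position: [0.4947, 0.1026, 0.2446]
tool_rot: [0.235, 1.566, 0.289]
force: [7.2, 0.7, -4.2]
gripper_width: 0.0197
```

Call:
{"fn": "drive_tool", "kwargs": {"targets": [{"dp": [0,0,0.001],"delta_rot": [0,0,0],"hand": 0.01},{"dp": [0,0,0.002],"delta_rot": [0,0,0],"hand": 0.01},{"dp": [0,0,0.004],"delta_rot": [0,0,0],"hand": 0.01},{"dp": [0,0,0.006],"delta_rot": [0,0,0],"hand": 0.01},{"dp": [0,0,0.007],"delta_rot": [0,0,0],"hand": 0.01},{"dp": [0,0,0.007],"delta_rot": [0,0,0],"hand": 0.01},{"dp": [0,0,0.007],"delta_rot": [0,0,0],"hand": 0.01}]}}

```text
clock: 16.68
position: [0.4988, 0.1029, 0.2438]
tool_rot: [-2.995, 1.569, -2.94]
force: [0.7, -0.1, -2.4]
gripper_width: 0.02
```

```bash
python3 - <<'E'
from h import *
bar();print(bot.state()["joints"].round(2))
E
```

```text
bar in gauge mm [89.4 -2.9  0.4] F rack xyz [0.7, -0.14, -2.42] w 0.02 t 16.6833
[ 0.34  0.5  -0.89  1.77  0.43  1.09  0.93]
```

The tug held at about 7.5–8 N, so the hook has caught. Before letting go I'll tilt the gauge disc-down about the ring bar, kept loose inside the hook, so it swings less.

Call:
{"fn": "drive_tool", "kwargs": {"targets": [{"dp": [0,-0.0005,0.003],"delta_rot": [0,0,0],"hand": 0.01},{"dp": [0,-0.001,0.006],"delta_rot": [0,0,0],"hand": 0.01},{"dp": [0,-0.001,0.009],"delta_rot": [0,0,0],"hand": 0.01},{"dp": [0,-0.001,0.009],"delta_rot": [0,0,0],"hand": 0.01},{"dp": [0,-0.001,0.009],"delta_rot": [0,0,0],"hand": 0.01}]}}

```text
clock: 17.1
position: [0.5087, 0.1024, 0.244]
tool_rot: [2.409, 1.57, 2.464]
force: [-0.8, 0.0, -1.6]
gripper_width: 0.0197
```

Call:
{"fn": "drive_tool", "kwargs": {"targets": [{"dp": [0.0035,0,0.0004],"delta_rot": [0,-0.0436,0],"hand": 0.01},{"dp": [0.0071,0,0.0009],"delta_rot": [0,-0.0873,0],"hand": 0.01},{"dp": [0.0106,0,0.0015],"delta_rot": [0,-0.1309,0],"hand": 0.01},{"dp": [0.0141,0,0.0023],"delta_rot": [0,-0.1745,0],"hand": 0.01},{"dp": [0.0175,0,0.0033],"delta_rot": [0,-0.2182,0],"hand": 0.01},{"dp": [0.0209,0,0.0044],"delta_rot": [0,-0.2618,0],"hand": 0.01},{"dp": [0.0209,0,0.0044],"delta_rot": [0,-0.2618,0],"hand": 0.01},{"dp": [0.0209,0,0.0044],"delta_rot": [0,-0.2618,0],"hand": 0.01}]}}

```text
clock: 17.77
position: [0.5123, 0.1026, 0.2232]
tool_rot: [-0.003, 1.31, 0.053]
force: [0.7, 0.0, -2.8]
gripper_width: 0.0196
```

```bash
python3 - <<'E'
from h import *
bar();s=bot.state();print(s["joints"].round(2),s["position"],s["moment"]);print(pose()[1].as_matrix().round(3).tolist())
E
```

```text
bar in gauge mm [80.2 -1.8  0.1] F rack xyz [0.67, 0.0, -2.79] w 0.0196 t 17.7667
[ 0.33  0.4  -0.83  1.99  0.61  0.71  0.77] [0.51230629 0.10259603 0.22320688] [-0.03510144  0.17674766  0.02790962]
[[0.257, -0.056, 0.965], [0.014, 0.998, 0.054], [-0.966, -0.001, 0.257]]
```

Call:
{"fn": "drive_tool", "kwargs": {"targets": [{"dp": [0.0035,0,0.0004],"delta_rot": [0,-0.0436,0],"hand": 0.01},{"dp": [0.0071,0,0.0009],"delta_rot": [0,-0.0873,0],"hand": 0.01},{"dp": [0.0106,0,0.0015],"delta_rot": [0,-0.1309,0],"hand": 0.01},{"dp": [0.0141,0,0.0023],"delta_rot": [0,-0.1745,0],"hand": 0.01},{"dp": [0.0175,0,0.0033],"delta_rot": [0,-0.2182,0],"hand": 0.01},{"dp": [0.0209,0,0.0044],"delta_rot": [0,-0.2618,0],"hand": 0.01},{"dp": [0.0209,0,0.0044],"delta_rot": [0,-0.2618,0],"hand": 0.01},{"dp": [0.0209,0,0.0044],"delta_rot": [0,-0.2618,0],"hand": 0.01}]}}

```text
clock: 18.43
position: [0.5229, 0.1039, 0.2043]
tool_rot: [-0.002, 1.048, 0.055]
force: [0.6, 0.1, -2.5]
gripper_width: 0.0198
```

```bash
python3 - <<'E'
from h import *
bar();s=bot.state();print(s["joints"].round(2),s["position"])
E
```

```text
bar in gauge mm [79.2 -2.6  0.5] F rack xyz [0.56, 0.05, -2.47] w 0.0198 t 18.4333
[ 0.05  0.32 -0.47  2.22  1.19  0.32  0.18] [0.52290993 0.10387297 0.20426252]
```

Call:
{"fn": "drive_tool", "kwargs": {"targets": [{"dp": [0,0,-0.002],"delta_rot": [0,0,0],"hand": 0.01},{"dp": [0,0,-0.004],"delta_rot": [0,0,0],"hand": 0.01},{"dp": [0,0,-0.006],"delta_rot": [0,0,0],"hand": 0.01},{"dp": [0,0,-0.006],"delta_rot": [0,0,0],"hand": 0.01},{"dp": [0,0,-0.006],"delta_rot": [0,0,0],"hand": 0.01}]}}

```text
clock: 18.85
position: [0.5175, 0.1027, 0.2012]
tool_rot: [0.0, 1.047, 0.055]
force: [0.1, 0.3, -1.5]
gripper_width: 0.0196
```

Call:
{"fn": "drive_tool", "kwargs": {"targets": [{"dp": [0,0,0],"delta_rot": [0,0,0],"hand": 0.06},{"dp": [0,0,0],"delta_rot": [0,0,0],"hand": 0.06},{"dp": [0,0,0],"delta_rot": [0,0,0],"hand": 0.06},{"dp": [-0.01,0,0],"delta_rot": [0,0,0],"hand": 0.06},{"dp": [-0.03,0,0],"delta_rot": [0,0,0],"hand": 0.06},{"dp": [-0.06,0,0],"delta_rot": [0,0,0],"hand": 0.06},{"dp": [-0.09,0,0],"delta_rot": [0,0,0],"hand": 0.06},{"dp": [-0.12,0,0],"delta_rot": [0,0,0],"hand": 0.06},{"dp": [-0.12,0,0],"delta_rot": [0,0,0],"hand": 0.06}]}}

```text
clock: 19.6
position: [0.4579, 0.1005, 0.3095]
tool_rot: [-0.001, 1.039, 0.054]
force: [0.9, 0.3, -0.4]
gripper_width: 0.0604
```

```bash
python3 - <<'E'
from h import *
s=bot.state();print(s["position"],s["force"],s["gripper_width"],s["joints"].round(2))
d=cam("side");a=cv2.resize(d["img"][100:240,220:400],None,fx=4,fy=4)
d=cam("wrist");b=cv2.resize(d["img"],None,fx=.75,fy=.75) ;save("r1.png",a);save("r2.png",d["img"])
E
```

```text
[0.45792384 0.10054405 0.30952724] [ 0.90914424  0.25315102 -0.43456171] 0.06041745474880346 [ 0.41  0.05 -0.8   2.17  0.46  0.47  0.88]
```

View pics/r2.png

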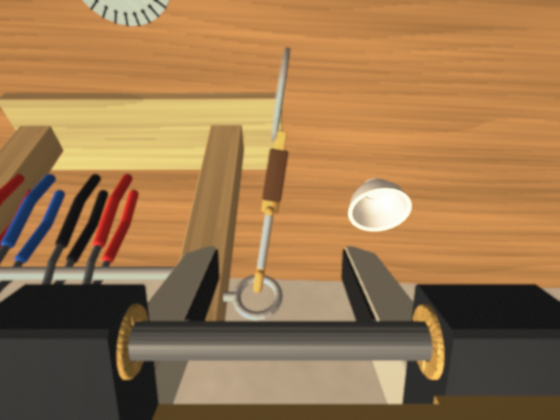

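The gauge hangs edge-on from the bottom of the ring: ring at (258,297), grip at (275,172), disc at (285,85). The fingers are clear of it. I'll back off a little more and wait for the swing to die.

Call:
{"fn": "drive_tool", "kwargs": {"targets": [{"dp": [-0.03,0,0],"delta_rot": [0,0,0],"hand": 0.06},{"dp": [-0.03,0,0],"delta_rot": [0,0,0],"hand": 0.06},{"dp": [-0.03,0,0],"delta_rot": [0,0,0],"hand": 0.06},{"dp": [-0.03,0,0],"delta_rot": [0,0,0],"hand": 0.06},{"dp": [-0.03,0,0],"delta_rot": [0,0,0],"hand": 0.06},{"dp": [-0.03,0,0],"delta_rot": [0,0,0],"hand": 0.06},{"dp": [-0.03,0,0],"delta_rot": [0,0,0],"hand": 0.06},{"dp": [-0.03,0,0],"delta_rot": [0,0,0],"hand": 0.06},{"dp": [-0.03,0,0],"delta_rot": [0,0,0],"hand": 0.06},{"dp": [-0.03,0,0],"delta_rot": [0,0,0],"hand": 0.06},{"dp": [-0.03,0,0],"delta_rot": [0,0,0],"hand": 0.06},{"dp": [-0.03,0,0],"delta_rot": [0,0,0],"hand": 0.06},{"dp": [-0.03,0,0],"delta_rot": [0,0,0],"hand": 0.06},{"dp": [-0.03,0,0],"delta_rot": [0,0,0],"hand": 0.06},{"dp": [-0.03,0,0],"delta_rot": [0,0,0],"hand": 0.06},{"dp": [-0.03,0,0],"delta_rot": [0,0,0],"hand": 0.06},{"dp": [-0.03,0,0],"delta_rot": [0,0,0],"hand": 0.06},{"dp": [-0.03,0,0],"delta_rot": [0,0,0],"hand": 0.06},{"dp": [-0.03,0,0],"delta_rot": [0,0,0],"hand": 0.06},{"dp": [-0.03,0,0],"delta_rot": [0,0,0],"hand": 0.06}]}}

```text
clock: 21.37
position: [0.4425, 0.0988, 0.331]
tool_rot: [0.0, 1.047, 0.055]
force: [0.3, 0.4, -0.2]
gripper_width: 0.06
```

Call:
{"fn": "drive_tool", "kwargs": {"targets": [{"dp": [0,0,0],"delta_rot": [0,0,0],"hand": 0.06},{"dp": [0,0,0],"delta_rot": [0,0,0],"hand": 0.06},{"dp": [0,0,0],"delta_rot": [0,0,0],"hand": 0.06},{"dp": [0,0,0],"delta_rot": [0,0,0],"hand": 0.06},{"dp": [0,0,0],"delta_rot": [0,0,0],"hand": 0.06},{"dp": [0,0,0],"delta_rot": [0,0,0],"hand": 0.06},{"dp": [0,0,0],"delta_rot": [0,0,0],"hand": 0.06},{"dp": [0,0,0],"delta_rot": [0,0,0],"hand": 0.06},{"dp": [0,0,0],"delta_rot": [0,0,0],"hand": 0.06},{"dp": [0,0,0],"delta_rot": [0,0,0],"hand": 0.06},{"dp": [0,0,0],"delta_rot": [0,0,0],"hand": 0.06},{"dp": [0,0,0],"delta_rot": [0,0,0],"hand": 0.06},{"dp": [0,0,0],"delta_rot": [0,0,0],"hand": 0.06},{"dp": [0,0,0],"delta_rot": [0,0,0],"hand": 0.06},{"dp": [0,0,0],"delta_rot": [0,0,0],"hand": 0.06},{"dp": [0,0,0],"delta_rot": [0,0,0],"hand": 0.06},{"dp": [0,0,0],"delta_rot": [0,0,0],"hand": 0.06},{"dp": [0,0,0],"delta_rot": [0,0,0],"hand": 0.06},{"dp": [0,0,0],"delta_rot": [0,0,0],"hand": 0.06},{"dp": [0,0,0],"delta_rot": [0,0,0],"hand": 0.06}]}}

```text
clock: 23.03
position: [0.4425, 0.0988, 0.331]
tool_rot: [0.0, 1.047, 0.055]
force: [0.4, -0.6, -0.5]
gripper_width: 0.0602
```

```bash
python3 - <<'E'
from h import *
C=np.array([.592,.0865,.25])-.002*RX; img=None
for i in range(14):
    d=cam("wrist");w=cloud(d).reshape(-1,3);c=d["img"].reshape(-1,3).astype(int)
    u=np.c_[(w-C)@RX,(w-C)@RY,w[:,2]-.25]
    m=(abs(u[:,0])<.16)&(abs(u[:,1])<.035)&(u[:,2]<-.075)&(u[:,2]>-.135)&(c.max(1)<130)&(u[:,1]>-.02)
    q=u[m];print(round(bot.state()["clock"],3),len(q),np.median(q,0).round(4) if len(q) else None)
save("r3.png",d["img"][150:420,120:400].repeat(2,0).repeat(2,1))
E
```

```text
23.083 390 [-0.0069 -0.002  -0.1079]
23.133 356 [ 1.000e-04  1.400e-03 -1.086e-01]
23.183 322 [ 0.0054  0.0056 -0.1078]
23.233 314 [ 0.0079  0.0093 -0.1074]
23.283 324 [ 0.0073  0.0119 -0.1065]
23.333 339 [ 0.0039  0.0134 -0.1069]
23.383 365 [-0.0019  0.0132 -0.106 ]
23.433 380 [-0.0088  0.0114 -0.1065]
23.483 400 [-0.0158  0.0089 -0.1064]
23.533 444 [-0.0213  0.005  -0.1057]
23.583 476 [-0.0248  0.0012 -0.1052]
23.633 484 [-0.0257 -0.0021 -0.1053]
23.683 492 [-0.0238 -0.0043 -0.1058]
23.733 460 [-0.0196 -0.005  -0.1069]
```

View pics/r3.png

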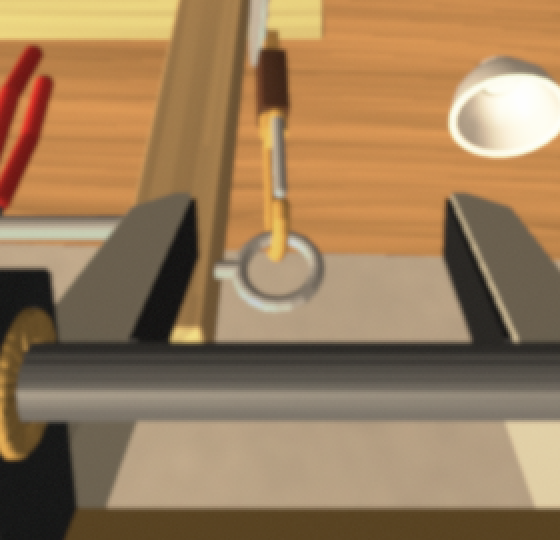

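The gauge hangs from the ring at (278,270) with the gate closed along the hook at (280,155) and the grip at (272,80). Swing speed is already below 0.2 m/s. I'll wait a little longer, then hand in.

Call:
{"fn": "drive_tool", "kwargs": {"targets": [{"dp": [0,0,0],"delta_rot": [0,0,0],"hand": 0.06},{"dp": [0,0,0],"delta_rot": [0,0,0],"hand": 0.06},{"dp": [0,0,0],"delta_rot": [0,0,0],"hand": 0.06},{"dp": [0,0,0],"delta_rot": [0,0,0],"hand": 0.06},{"dp": [0,0,0],"delta_rot": [0,0,0],"hand": 0.06},{"dp": [0,0,0],"delta_rot": [0,0,0],"hand": 0.06},{"dp": [0,0,0],"delta_rot": [0,0,0],"hand": 0.06},{"dp": [0,0,0],"delta_rot": [0,0,0],"hand": 0.06},{"dp": [0,0,0],"delta_rot": [0,0,0],"hand": 0.06},{"dp": [0,0,0],"delta_rot": [0,0,0],"hand": 0.06},{"dp": [0,0,0],"delta_rot": [0,0,0],"hand": 0.06},{"dp": [0,0,0],"delta_rot": [0,0,0],"hand": 0.06},{"dp": [0,0,0],"delta_rot": [0,0,0],"hand": 0.06},{"dp": [0,0,0],"delta_rot": [0,0,0],"hand": 0.06},{"dp": [0,0,0],"delta_rot": [0,0,0],"hand": 0.06},{"dp": [0,0,0],"delta_rot": [0,0,0],"hand": 0.06},{"dp": [0,0,0],"delta_rot": [0,0,0],"hand": 0.06},{"dp": [0,0,0],"delta_rot": [0,0,0],"hand": 0.06}]}}

```text
clock: 25.23
position: [0.4425, 0.0988, 0.331]
tool_rot: [0.0, 1.047, 0.055]
force: [-0.0, -0.5, 0.1]
gripper_width: 0.0599
```

```bash
python3 - <<'E'
from h import *
print(bot.state()["clock"],ticket.finish_job())
E
```

```text
the job is handed in; nothing more can be done
25.2333 None
```

The small steel wire gauge now hangs from the screw eye, hook up, and I handed the job in at 25.2 s.

- **Pushing in:** I pushed the gate against the ring's outer bar. The side force rose to about 4 N and fell to nothing as I drew the hook back, which fits the gate snapping shut behind the bar.
- **Tug:** Still holding it, I tugged it back at about 7–8 N and it held. The highest reading was 7.9 N along the pull. With the vertical part added I estimate 8.2 N, under the 10 N limit.
- **Letting go:** I tilted it about 30° disc-down, let go and backed the gripper away.
- **Last checks:** The last picture showed it hanging from the bottom of the ring with the gate closed and the fingers clear. About two seconds before hand-in the grip was moving at under 0.2 m/s.
- **Disagreement:** The wrist and top cameras put the ring about 3 mm apart, and first contact in the tug came about 1 mm past where I expected it. Both were within the mouth's tolerance.
- **Not measured:** I did not re-measure the mortar, tin or bangle at the end. The arm never went near them below post height.

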